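# Dock the dishwasher-tablet tub and open its child-resistant cap

## Robot

A 7-joint arm with a two-finger parallel gripper is mounted at the origin on a cart in front of the work surface, level with it; the furniture and walls round the work are solid. World frame = base frame: x ahead of the robot, y to its left, z up, the work surface at z = 0. Lengths are in m, angles in degrees, forces in N, time in s.
With the tool pointing down it reaches from about 0.35 to 0.775 m from the base axis. Payload 3.1 kg.
Tool frame: the origin (TCP) lies on the centre line of the jaws, within the pads' length; the fingertips stand 17 mm ahead of it and the grasp point (between the pads) lies 2 mm behind it (robot.tip_reach is the distance from the TCP to the fingertips, in m); z points along the fingers, y is the line along which they close (so a half turn about z gives the same grasp; the last joint's range is limited). The gripper opens to 85 mm and grips with 20 to 120 N. Pads are 22 mm wide; open, the fingers measure 114 mm over their backs; the gripper's body (76 mm by 85 mm) begins 54 mm behind the grasp point. The pads swing forward as they close: fully open they stand 13 mm farther back than shut.
Start: joints at [-76.358, 17.813, 0.802, 86.603, -0.252, 75.585, -1.558], TCP at [0.152, 0.529, 0.248] pointing down, gripper open.
Joint ranges: [-154.91, 154.91], [-16.99, 109.72], [-72.82, 74.43], [7.12, 147.25], [-82.49, 262.49], [11.32, 116.49], [-174.64, 174.64]. Speed limits (degrees/s): [159.86, 159.86, 180, 180, 180, 180, 180].

## Interface

Orientations are given as [roll, pitch, yaw] about the fixed x, y, z axes, in that order (R = Rz(yaw) Ry(pitch) Rx(roll)).
In Python, from station import robot, fingers, vision, workorder, recognise gives the robot as it stands. Calls block until the motion is done:
- robot.move_to(position, orientation): joint-space move of the TCP to a pose.
- robot.line_to(position, orientation=None, velocity=0.15, f_stop=None): straight line of the TCP; orientation=None keeps the orientation; velocity is the mean speed in m/s. With f_stop (N) it stops when the force on the tool has changed by that much, and returns True; else False.
- robot.move_j(angles): joint-space move.
- fingers.gripper_to(opening, force=None): opening from 0.0 (shut) to 1.0 (fully open); force is the grip in N (None keeps the last); returns when the fingers have stopped.
- robot.pause(seconds).
- robot.inverse_kinematics(position, orientation): joint angles nearest the present ones, or None.
- vision.grab_frame(name): name is "side" or "top" or "wrist"; returns the picture (384x512x3 uint8, red, green, blue); there is no depth.
- vision.calibration(name): a dict with "mtx" (3x3 intrinsics, pixels), "extrinsics" (4x4, takes a point from world to camera coordinates); the wrist camera has in their place "T_tool_cam" (4x4, takes a point from camera to tool coordinates, whose origin is the TCP and whose axes are the flange's). Camera axes: x right, y up, looking along -z (the intrinsics and any distortion apply to the point x, -y, -z); pixel columns grow to the right and rows downward; lengths in m; the calibration is good to about 2 mm. A picture is of the moment at which its call begins: read the wrist's pose just before it. calibration takes no time and is no camera call.
A pose or a line that the arm cannot do raises robot.PlanningError and nothing moves.
- workorder.close_job(): hands the job in; it is judged then, once.
Trained networks look in the newest picture that a camera, given by its name, has taken for a name from the list of things; names that differ only in an ending like _2 or _b are one class to them, and where a whole thing is asked for, a point or a joint stands for the part that bears it (a point fixed in the world has none). Each returns a list of dicts, best first, with "p" (0 to 1); they miss things now and then, are a little off and sometimes report something else, mostly with a low value. They report only what shows in the picture. A call takes as long as a camera call.
- recognise(label, camera): "rect" ([centre column, centre row, width, height] in pixels, round what is visible of it).
Readings, each from a call of its own:
- robot.current_time_s(): time.
- robot.current_joint_positions(): joint angles.
- robot.current_dq(): joint speeds.
- robot.current_joint_torque(): joint torques, N m.
- robot.current_tool_pos(): TCP position.
- robot.current_eef_rot(): TCP orientation.
- robot.current_contact_force(): force on the tool from outside, world axes, zero at the start.
- robot.current_torque(): the same for the moment, N m.
- robot.current_finger_gap(): opening from 0.0 (shut) to 1.0 (fully open).
- robot.current_gripper_force(): force on a finger pad.
Only numpy, scipy, OpenCV 4.12 (cv2) and the standard library are available. Lean on these libraries where they do the work, as an engineer would, in place of code of your own. Each camera call takes 0.05 s, during which the arm holds its last target. There are 200 camera calls.

## Task

Slide the tablet tub along its rails, towards the end stop, until the spring catch snaps up and holds it fully home. Then open its child-resistant cap: push the cap down firmly and, keeping it pressed, turn it anticlockwise (seen from above) a little under a fifth of a turn, then lift it off; it must not be forced round while it is not pressed down. Set the cap down, without dropping it, right way up and flat on the bare worktop, let go, and leave the other things where they stand.

Things in the scene. Friction and masses are not known exactly. Their poses are not given: they have to be found in the camera images.
- dock: Aluminium dock fixed to the worktop: plate 125 mm (x) by 275 mm (y), 10 mm thick, a lipped rail down each long side (24 mm high), a 27 mm high end stop across the +y end. Origin: on the worktop on the centre line, 145 mm from the open -y end. The tub slides along +y; home is with the tub's centre at y = +65 mm (66.5 against the end stop). The worktop beyond the open end is bare.
- tub_center (a point): Centre of the white square tub (0.6 kg), 50 mm above the worktop; axes as the dock's. Its flat upright sides are 92 mm wide and reach from 18 to 82 mm above the worktop. Its 110 x 110 x 8 mm foot runs under the rails' lips with 1.5 mm play, so it can only slide along the dock's y; this takes 2 to 10 N. It starts 70 to 130 mm short of home.
- tub: The same tub; origin under the centre of its foot, on the dock's plate (10 mm above the worktop), axes as the dock's.
- catch (a joint): Sprung steel catch in the dock's floor, in m: 0 is up (6 mm above the plate), about 0.006 is pushed down. It is up at the start, is pushed down by the tub's foot just before home, and snaps up again when the tub is home.
- cap: Ribbed round grey cap, 82 mm wide, 42 mm high with its wing. Origin: centre of its lower rim, 92.5 mm above the worktop while on the tub; z up its axis. Locked at the start (4 degrees of play). A spring resists pressing: 8 N at first, 12 N at 6 mm, 14 N at the 10 mm stop. It turns only while at least 6 mm down (7 to 9 is good); 50 to 80 degrees anticlockwise of locked it is free to lift.
- cap_wing (a point): Centre of the upright wing across the cap's top, for turning and lifting: 66 mm long (this point's x), 14 mm thick (y), 16 mm high (z). It is 34 mm above the cap's origin; the flat top of the cap is 8 mm below it. At the start it is 126.5 mm above the worktop, the wing across the rails. A lift of 25 mm clears the tub's neck; the lifted cap is 75 g.
- mug: Bystander on the worktop to the left of (beyond the +y end of) the dock: mug with a handle, 106 x 73 x 88 mm, origin under its centre.
- jar: Bystander on the worktop to the left of (beyond the +y end of) the dock: glass jar with a screw lid, 65 mm in diameter, 100 mm high, origin under its centre.
- opener: Bystander on the worktop to the left of (beyond the +y end of) the dock: can opener lying flat, 174 x 41 x 20 mm, origin under its centre.

How it is judged:
By the outcome, as a careful person would: the job done as asked, in the order asked, and still so for the second after the job is handed in, with the robot touching nothing.
It also fails if it takes over 54 s, if anything falls off the work surface, if the arm or the gripper's body presses on something with over 40 N, if the wrist force passes 120 N, or if a joint passes its speed limit or range.

## Working session

There is one attempt and no reset: what is moved stays moved. The work goes in short steps, each a Python script; the robot and the scene stay as the last script left them, time stands still between calls to the robot, and variables do not carry over. Pictures are saved under pics/ and viewed, at most 10 in all, crops included, and the job is handed in when it is done.

```bash
ls; mkdir -p pics
python3 - <<'E'
from station import robot, fingers, vision, workorder, recognise
import cv2, numpy as np
np.set_printoptions(precision=4,suppress=True)
ims=[]
for c in ["top","side"]:
    im=vision.grab_frame(c); ims.append(im)
    k=vision.calibration(c); print(c,{a:np.array(b) for a,b in k.items()})
    for l in ["dock","tub","cap","cap_wing","catch","mug","jar","opener"]:
        r=recognise(l,c); print(l,[(np.round(d["rect"]).tolist(),round(d["p"],2)) for d in r[:2]])
    cv2.imwrite(f"pics/{c}0.png",im[:,:,::-1])
print(vision.calibration("wrist"),robot.current_time_s(),robot.current_eef_rot())
E
```

```text
pics
top {'mtx': array([[353.9374,   0.    , 257.8989],
       [  0.    , 353.9374, 190.3356],
       [  0.    ,   0.    ,   1.    ]]), 'extrinsics': array([[-0.0195, -0.9998, -0.0004,  0.1264],
       [ 0.9973, -0.0195,  0.071 , -0.5511],
       [-0.071 ,  0.001 ,  0.9975, -1.0291],
       [ 0.    ,  0.    ,  0.    ,  1.    ]])}
dock [([325.0, 222.0, 98.0, 47.0], 0.69)]
tub [([340.0, 221.0, 46.0, 38.0], 0.73), ([210.0, 230.0, 17.0, 60.0], 0.52)]
cap [([346.0, 220.0, 31.0, 33.0], 0.95)]
cap_wing [([347.0, 220.0, 31.0, 29.0], 0.79)]
catch []
mug [([171.0, 209.0, 33.0, 33.0], 0.82)]
jar [([213.0, 165.0, 26.0, 26.0], 0.68)]
opener []
side {'mtx': array([[406.2216,   0.    , 262.5823],
       [  0.    , 406.2216, 181.9026],
       [  0.    ,   0.    ,   1.    ]]), 'extrinsics': array([[ 0.9817, -0.1899,  0.0154, -0.5189],
       [ 0.0869,  0.5184,  0.8507, -0.2031],
       [-0.1696, -0.8338,  0.5254, -0.9264],
       [ 0.    ,  0.    ,  0.    ,  1.    ]])}
dock []
tub [([246.0, 276.0, 49.0, 58.0], 0.73)]
cap [([245.0, 251.0, 42.0, 38.0], 0.96)]
cap_wing [([246.0, 250.0, 40.0, 35.0], 0.85)]
catch []
mug [([236.0, 161.0, 36.0, 37.0], 0.78)]
jar [([280.0, 175.0, 21.0, 41.0], 0.75)]
opener [([219.0, 189.0, 58.0, 14.0], 0.76)]
{'mtx': array([[319.9635,   0.    , 261.1517],
       [  0.    , 319.9635, 191.7375],
       [  0.    ,   0.    ,   1.    ]]), 'T_tool_cam': array([[-0.0004,  0.9637,  0.2668,  0.0675],
       [ 1.    ,  0.0005, -0.0006,  0.0005],
       [-0.0007,  0.2668, -0.9637, -0.1257],
       [ 0.    ,  0.    ,  0.    ,  1.    ]])} 0.9 [179.9998   0.0021 163.9732]
```

Run:
```python
import cv2
a=cv2.imread("pics/top0.png")[120:300,150:450]; b=cv2.imread("pics/side0.png")[130:330,150:400]
cv2.imwrite("pics/top0c.png",cv2.resize(a,(800,480),interpolation=cv2.INTER_CUBIC))
cv2.imwrite("pics/side0c.png",cv2.resize(b,(750,600),interpolation=cv2.INTER_CUBIC))
```

```text
(no output)
```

View pics/top0c.png

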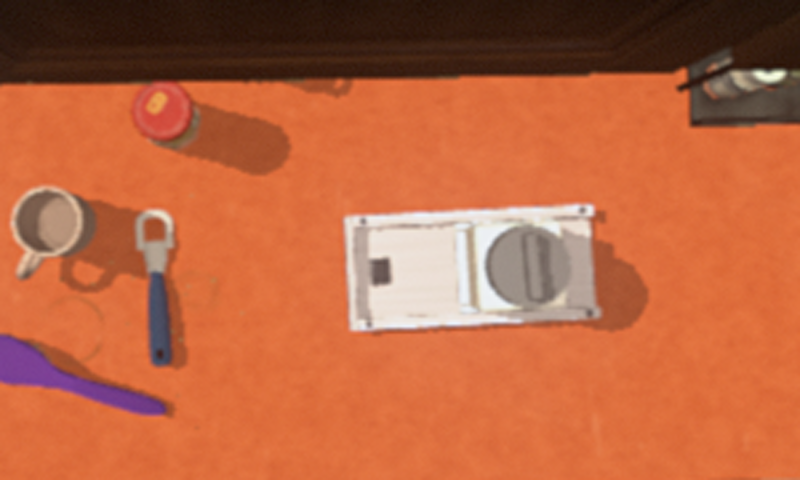

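View pics/side0c.png

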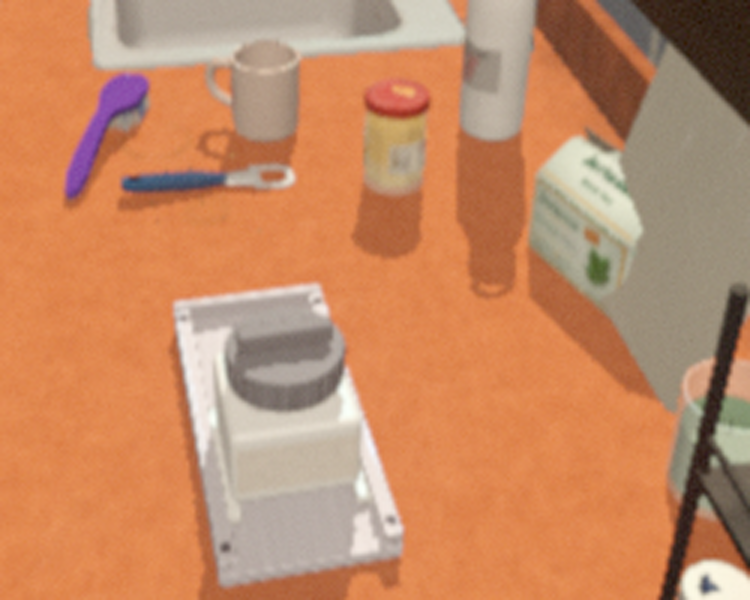

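```bash
cat > h.py <<'E'
import numpy as np, cv2
from scipy.optimize import least_squares
from scipy.spatial.transform import Rotation as Rot
from station import robot, fingers, vision, workorder, recognise
np.set_printoptions(precision=4,suppress=True)
def proj(P,K,E):
    q=(E@np.append(P,1))[:3]; v=K@np.array([q[0],-q[1],-q[2]]); return v[:2]/v[2]
def cam(name):
    k=vision.calibration(name); return np.array(k["mtx"]),np.array(k["extrinsics"])
def wristcam(pos,rpy):
    k=vision.calibration("wrist"); T=np.eye(4); T[:3,:3]=Rot.from_euler("xyz",rpy,degrees=True).as_matrix(); T[:3,3]=pos
    return np.array(k["mtx"]),np.linalg.inv(T@np.array(k["T_tool_cam"]))
def ray(px,K,E,z):
    d=np.linalg.inv(K)@[px[0],px[1],1]; R=E[:3,:3]; o=-R.T@E[:3,3]; d=R.T@np.array([d[0],-d[1],-d[2]]); return o+d*(z-o[2])/d[2]
E
python3 - <<'E'
from h import *
t=lambda x,y:(x*300/800+150,y*180/480+120); s=lambda x,y:(x/3+150,y/3+130)
T=cam("top");S=cam("side")
obs=[(T,t(594,206),(.0625,-.145,.024)),(T,t(598,318),(-.0625,-.145,.024)),(T,t(352,330),(-.0625,.13,.027)),(T,t(347,215),(.0625,.13,.027)),
(S,s(175,302),(-.0625,.13,.027)),(S,s(320,287),(.0625,.13,.027)),(S,s(401,540),(.0625,-.145,.024)),(S,s(218,573),(-.0625,-.145,.01))]
def w(p,q): c,n=np.cos(p[2]),np.sin(p[2]); return np.array([p[0]+c*q[0]-n*q[1],p[1]+n*q[0]+c*q[1],q[2]])
f=lambda p:np.ravel([proj(w(p,q),*C)-px for C,px,q in obs])
r=least_squares(f,[.5,-.1,0]); print(r.x,np.degrees(r.x[2]),r.fun.reshape(-1,2))
obs2=[(T,t(537,267)),(S,s(285,337)),(T,(346,220)),(S,(245.5,250.5))]
for i in (0,2):
    g=least_squares(lambda P:np.ravel([proj(P,*C)-px for C,px in obs2[i:i+2]]),[.5,-.1,.1]); P=g.x
    c,n=np.cos(r.x[2]),np.sin(r.x[2]); d=P[:2]-r.x[:2]; print(P,g.fun,"dock",c*d[0]+n*d[1],-n*d[0]+c*d[1])
for n,C in (("top",T),):
    for l,px in (("mug",(171,209)),("jar",(213,165)),("openerhandle",t(160,360))): print(l,ray(px,*C,.05))
print(ray(t(350,75),*T,0.0), "cabinet edge if on floor")
E
```

```text
[ 0.4626 -0.0804  0.0176] 1.006821465672244 [[ 0.6592 -0.5199]
 [ 1.7358  0.184 ]
 [ 0.0041 -0.7238]
 [ 0.0961 -0.4818]
 [-0.3632 -0.8037]
 [ 0.1243 -1.5358]
 [-0.1583 -2.1433]
 [-0.898   1.4544]]
[ 0.4637 -0.1304  0.1255] [ 0.0713 -0.6348 -0.4931  0.0168] dock 0.0002624374032747024 -0.04995584655751394
[ 0.465  -0.1233  0.0973] [ 0.1166 -1.0397 -0.8037  0.0272] dock 0.001651124616451808 -0.04292288348500382
mug [0.5026 0.3657 0.05  ]
jar [0.6273 0.244  0.05  ]
openerhandle [0.3699 0.2552 0.05  ]
[0.6823 0.042  0.    ] cabinet edge if on floor
```

```bash
cat >> h.py <<'E'
PHI=1.0
def rpy(M): return Rot.from_matrix(M).as_euler("xyz",degrees=True).tolist()
def down(yaw):  # tool y along world direction yaw+90 (mod 180)
    return [180,0,yaw]
def tilt(t,sgn,phi=PHI):
    t=np.radians(t); z=np.array([0,np.sin(t),-np.cos(t)]); y=np.array([sgn,0,0.]); x=np.cross(y,z)
    return rpy(Rot.from_euler("z",phi,degrees=True).as_matrix()@np.c_[x,y,z])
E
python3 - <<'E'
from h import *
for s in (1,-1):
  for t in (35,25):
    for y in (-.30,-.25,-.08): print("push",s,t,y,robot.inverse_kinematics([.463,y,.07],tilt(t,s)))
for yaw in (-179,1,-114,66,89,-91,160): print("grasp",yaw,robot.inverse_kinematics([.4615,-.0154,.137],down(yaw)),robot.inverse_kinematics([.46,-.33,.06],down(yaw)) is not None)
E
```

```text
push 1 35 -0.3 [ 12.5297  61.3522  64.1924  80.067  -60.7804 107.5709  81.5795]
push 1 35 -0.25 [  6.7476  58.4675  64.218   87.0062 -60.145  104.5475  81.2066]
push 1 35 -0.08 [ -3.0675  39.2442  45.406  104.7343 -52.1069  82.7607  66.8782]
push 1 25 -0.3 [  6.4989  55.3889  64.2393  86.3949 -56.098   95.8476  79.6767]
push 1 25 -0.25 [  0.6234  52.3326  64.2778  92.5091 -55.4883  92.7325  78.1736]
push 1 25 -0.08 [-15.9726  38.0543  56.2099 107.9627 -51.4008  77.4316  64.3145]
push -1 35 -0.3 [ 12.5297  61.3522  64.1924  80.067  -60.7804 107.5709 -98.4205]
push -1 35 -0.25 [  6.7476  58.4675  64.218   87.0062 -60.145  104.5475 -98.7934]
push -1 35 -0.08 [ -13.3118   49.4341   64.3285  105.0686  -61.4144   94.5763 -105.0247]
push -1 25 -0.3 [   6.4989   55.3889   64.2393   86.3949  -56.098    95.8476 -100.3233]
push -1 25 -0.25 [   0.6234   52.3326   64.2778   92.5091  -55.4883   92.7325 -101.8264]
push -1 25 -0.08 [ -20.236    42.9244   64.4203  108.0869  -55.8901   82.5511 -111.6995]
grasp -179 [-37.0314  16.3572  44.3881 110.4995 -13.3787  58.3631 104.2854] True
grasp 1 [-43.6519  18.4881  53.3167 110.6795 -17.2224  59.1931 -71.7794] True
grasp -114 [-30.484   15.0145  36.0711 110.3035 -10.3744  57.8908 166.203 ] True
grasp 66 [-40.5609  17.3671  49.0611 110.598  -15.2937  58.7445  -8.7517] True
grasp 89 [-40.0348  17.2003  48.3535 110.5836 -14.9911  58.68    13.9384] True
grasp -91 [ -51.2382   22.8668   64.9279  110.8593  -23.6852   61.1861 -157.2193] True
grasp 160 [-38.3357  16.702   46.0957 110.5365 -14.0565  58.4909  83.9805] True
```

Run:
```python
from h import *
robot.move_to([.40,-.07,.33],down(1))
p,o=robot.current_tool_pos(),robot.current_eef_rot(); im=vision.grab_frame("wrist"); C=wristcam(p,o)
np.savez("w1.npz",p=p,o=o); cv2.imwrite("pics/w1.png",im[:,:,::-1]); cv2.imwrite("pics/w1b.png",cv2.resize(im[:,:,::-1],(800,600)))
for l,z in (("cap_wing",.1265),("tub",.082),("dock",.02)):
    for d in recognise(l,"wrist")[:2]: print(l,d, ray(d["rect"][:2],*C,z))
print(robot.current_time_s(),p,o)
```

```text
cap_wing {'rect': [318.6, 108.1, 84.0, 83.5], 'p': 0.55} [ 0.4643 -0.1242  0.1265]
tub {'rect': [308.4, 105.1, 89.0, 85.7], 'p': 0.74} [ 0.4668 -0.1202  0.082 ]
dock {'rect': [275.2, 105.2, 217.6, 101.2], 'p': 0.56} [ 0.4656 -0.0854  0.02  ]
3.425 [ 0.4003 -0.0689  0.3299] [179.9884   0.0044   1.1389]
```

View pics/w1b.png

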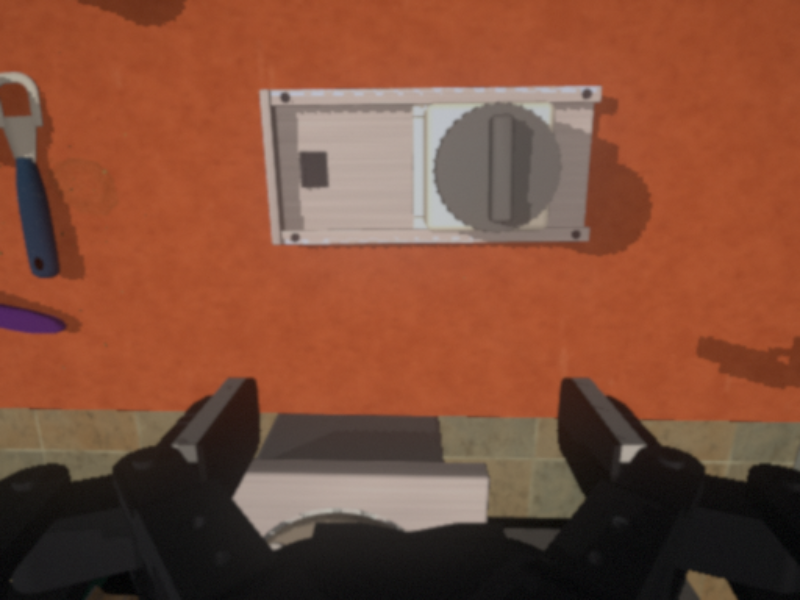

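Run:
```python
from h import *
d=np.load("w1.npz"); C=wristcam(d["p"],d["o"])
obs=[((262,91),(.0625,.13,.027)),((601,88),(.0625,-.145,.024)),((589,241),(-.0625,-.145,.024)),((272,243),(-.0625,.13,.027))]
w=lambda p,q:np.array([p[0]+np.cos(p[2])*q[0]-np.sin(p[2])*q[1],p[1]+np.sin(p[2])*q[0]+np.cos(p[2])*q[1],q[2]])
r=least_squares(lambda p:np.ravel([proj(w(p,q),*C)*1.5625-px for px,q in obs]),[.46,-.08,0])
print(r.x,np.degrees(r.x[2]),r.fun)
P=ray((501/1.5625,166/1.5625),*C,.1345); e=P[:2]-r.x[:2];c,s=np.cos(r.x[2]),np.sin(r.x[2]); print(P,c*e[0]+s*e[1],-s*e[0]+c*e[1])
```

```text
[ 0.4616 -0.0789  0.0266] 1.524844012977039 [-2.6175 -1.6392  2.3804 -0.7735  0.3399  1.3053 -0.0687  2.0667]
[ 0.4662 -0.1246  0.1345] 0.0033191377104996654 -0.045803664985082475
```

```bash
sed -i 's/^PHI=1.0/PHI=1.3/' h.py
cat >> h.py <<'E'
D0=np.array([.463,-.0795])
def dk(x,y,z):
    c,s=np.cos(np.radians(PHI)),np.sin(np.radians(PHI)); return [D0[0]+c*x-s*y,D0[1]+s*x+c*y,z]
E
python3 - <<'E'
from h import *
o=tilt(35,-1)
robot.move_to(dk(0,-.165,.20),o)
fingers.gripper_to(0.0,60)
robot.line_to(dk(0,-.165,.059),o,velocity=.15)
print(robot.current_time_s(),robot.current_contact_force())
print(robot.line_to(dk(0,-.10,.059),o,velocity=.05,f_stop=4),robot.current_tool_pos(),robot.current_contact_force(),robot.current_time_s())
E
```

```text
6.3 [ 0.0549 -0.841   0.3788]
False [ 0.4653 -0.1796  0.059 ] [ 0.1392 -0.2803  0.0299] 7.75
```

Run:
```python
from h import *
o=tilt(35,-1)
for y,v in ((-.075,.05),(-.03,.06),(-.012,.06)):
    print(robot.line_to(dk(0,y,.059),o,velocity=v,f_stop=25),robot.current_tool_pos(),robot.current_contact_force(),robot.current_time_s())
im=vision.grab_frame("side"); cv2.imwrite("pics/s1.png",cv2.resize(im[130:330,150:400,::-1],(750,600),interpolation=cv2.INTER_CUBIC))
```

```text
False [ 0.4647 -0.1537  0.059 ] [0.4796 0.1226 0.669 ] 8.4
False [ 0.4637 -0.1092  0.0592] [ 0.055  -0.3802  0.3163] 9.3
False [ 0.464  -0.0961  0.0591] [  0.446  -11.0584   3.0996] 9.75
```

View pics/s1.png

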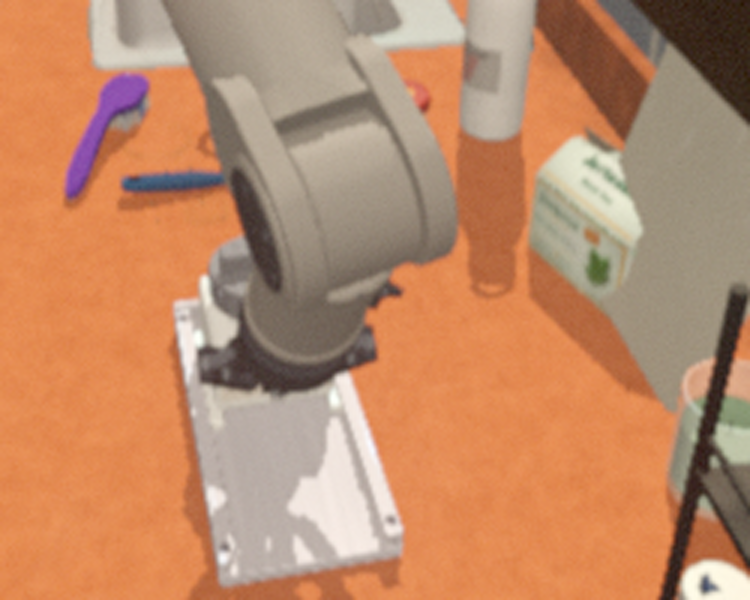

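Run:
```python
from h import *
o=tilt(35,-1)
for y in np.arange(-.008,.03,.004):
    r=robot.line_to(dk(0,y,.059),o,velocity=.03,f_stop=30); f=robot.current_contact_force()
    print(r,robot.current_tool_pos(),f,robot.current_time_s())
    if r or f[1]<-30: break
```

```text
False [ 0.464  -0.0957  0.0592] [ -0.5026 -16.4041   4.1274] 10.0833
False [ 0.4632 -0.0836  0.0594] [ 0.0027 -0.7501  0.3417] 10.3667
False [ 0.4628 -0.0777  0.0588] [ 0.4348 -0.1046  0.3655] 10.65
False [ 0.4629 -0.075   0.0589] [-0.2785 -0.6204 -0.108 ] 10.9333
False [ 0.4629 -0.0747  0.0589] [ 0.2549 -6.4679  1.0718] 11.2167
False [ 0.4629 -0.0744  0.059 ] [ -1.33   -13.9776   3.4915] 11.5
False [ 0.4628 -0.0742  0.0591] [ -2.5563 -20.0474   5.8831] 11.7833
False [ 0.4628 -0.074   0.0592] [ -4.026  -25.7154   8.7095] 12.0667
False [ 0.4628 -0.0739  0.0593] [ -4.1372 -32.4134  11.4168] 12.35
```

Run:
```python
from h import *
o=tilt(35,-1)
robot.line_to(dk(0,-.06,.059),o,velocity=.12)
robot.line_to(dk(0,-.10,.22),o,velocity=.2)
robot.move_to([.36,-.13,.33],down(1.3))
p,q=robot.current_tool_pos(),robot.current_eef_rot(); im=vision.grab_frame("wrist"); C=wristcam(p,q)
np.savez("w2.npz",p=p,o=q); cv2.imwrite("pics/w2.png",im[:,:,::-1]); cv2.imwrite("pics/w2b.png",cv2.resize(im[:260,:,::-1],(800,406)))
for l,z in (("cap_wing",.1265),("tub",.082),("catch",.015)):
    for d in recognise(l,"wrist")[:2]: print(l,d, ray(d["rect"][:2],*C,z))
print(robot.current_time_s(),p,q,robot.current_contact_force())
```

```text
tub {'rect': [164.5, 66.8, 107.8, 96.0], 'p': 0.69} [ 0.4621 -0.0218  0.082 ]
15.2917 [ 0.3593 -0.1301  0.3286] [-179.9251    0.1987    1.1567] [-0.197   0.9737 -0.4688]
```

View pics/w2b.png

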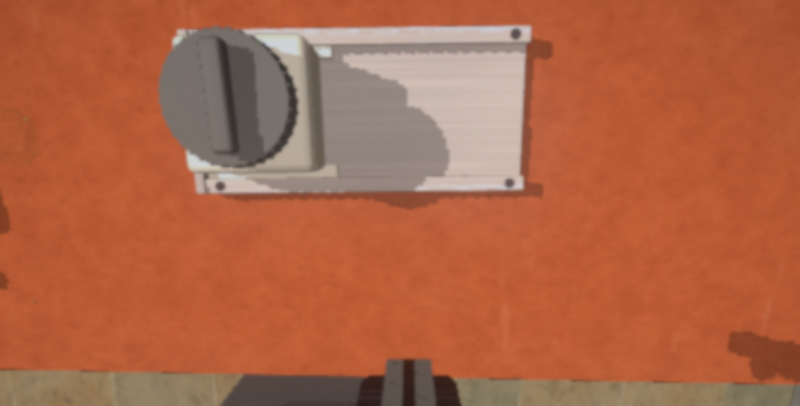

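Run:
```python
from h import *
d=np.load("w2.npz"); C=wristcam(d["p"],d["o"]); k=1.5625
def D(px,z):
    P=ray((px[0]/k,px[1]/k),*C,z); e=P[:2]-D0; a=np.radians(PHI); return P, [np.cos(a)*e[0]+np.sin(a)*e[1],-np.sin(a)*e[0]+np.cos(a)*e[1]]
for n,px,z in (("end far",(530,27),.024),("end near",(524,190),.024),("nearleft",(196,193),.027),("farleft",(178,30),.027),("foot far",(331,52),.018),("foot near",(336,172),.018),("tub face far",(318,40),.082),("tub face near",(323,168),.082),("wing end far",(211,38),.1345),("wing near",(228,152),.1345)): print(n,*D(px,z))
```

```text
end far [ 0.5278 -0.2201  0.024 ] [np.float64(0.06160107748216506), np.float64(-0.1420042138470952)]
end near [ 0.4044 -0.2256  0.024 ] [np.float64(-0.06191469539549869), np.float64(-0.14476703296434612)]
nearleft [0.3966 0.0495 0.027 ] [np.float64(-0.06344416273335532), np.float64(0.13046526754837967)]
farleft [0.5198 0.0517 0.027 ] [np.float64(0.059741925679620576), np.float64(0.12983028291793158)]
foot far [ 0.5083 -0.0647  0.018 ] [np.float64(0.04558323588608062), np.float64(0.013781983590375448)]
foot near [ 0.4158 -0.0669  0.018 ] [np.float64(-0.04693893382990383), np.float64(0.013683560446107692)]
tub face far [ 0.5037 -0.0654  0.082 ] [np.float64(0.040963935175855004), np.float64(0.013130110150503109)]
tub face near [ 0.4201 -0.0666  0.082 ] [np.float64(-0.042571437023430365), np.float64(0.013847661726340811)]
wing end far [ 0.4928 -0.0124  0.1345] [np.float64(0.03130501656856141), np.float64(0.06641969779961383)]
wing near [ 0.4295 -0.0173  0.1345] [np.float64(-0.032039338487336505), np.float64(0.06293413046887517)]
```

Run:
```python
from h import *
o=down(2.5); W=[.4612,-.0150]
robot.move_to(W+[.21],o)
fingers.gripper_to(.5,80)
print(robot.line_to(W+[.139],o,velocity=.1,f_stop=8),robot.current_tool_pos(),robot.current_contact_force())
fingers.gripper_to(0.0,80); robot.pause(.2)
print(robot.current_finger_gap()*85,robot.current_gripper_force(),robot.current_tool_pos(),robot.current_eef_rot(),robot.current_contact_force(),robot.current_torque(),robot.current_time_s())
im=vision.grab_frame("side"); cv2.imwrite("pics/s2.png",cv2.resize(im[130:330,150:400,::-1],(750,600),interpolation=cv2.INTER_CUBIC))
```

```text
False [ 0.4617 -0.015   0.1395] [0.3196 0.0543 0.6471]
11.91592533327842 78.67963314056396 [ 0.4619 -0.0147  0.14  ] [-179.9731   -0.1049    2.5129] [-1.0196  1.7806  5.8105] [ 0.188   0.2042 -0.0021] 18.0083
```

View pics/s2.png

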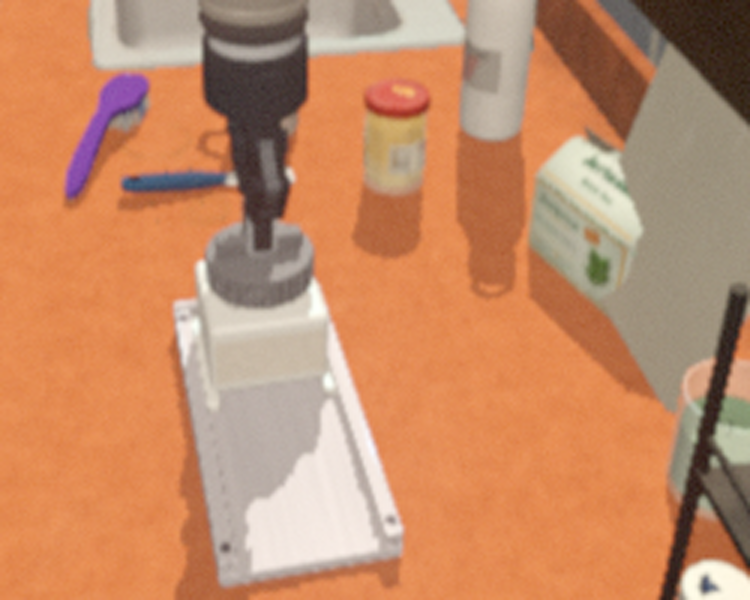

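Run:
```python
from h import *
o=down(2.5); W=[.4617,-.0148]
z=.136
while z>.108:
    robot.line_to(W+[z],o,velocity=.04); robot.pause(.1)
    p=robot.current_tool_pos(); f=robot.current_contact_force(); print(round(z,4),p,f,robot.current_time_s())
    if p[2]<.1322 or f[2]>20: break
    z-=.003 if p[2]>.136 else .0015
```

```text
0.136 [ 0.4622 -0.0147  0.1373] [-2.4912  0.5371  8.4497] 18.4083
0.133 [ 0.4622 -0.0147  0.1346] [-2.9608  0.5184 10.5929] 18.7583
0.1315 [ 0.4622 -0.0147  0.1332] [-3.0928  0.7353 10.7136] 19.1083
0.13 [ 0.4622 -0.0147  0.1318] [-2.8217  0.8929 12.2441] 19.4583
```

Run:
```python
from h import *
W=[.4617,-.0148,.1288]
robot.line_to(W,down(2.5),velocity=.04); robot.pause(.15)
print(robot.current_tool_pos(),robot.current_contact_force())
for yaw in (8,14,20):
    robot.line_to(W,down(yaw)); robot.pause(.1)
    print(yaw,robot.current_tool_pos(),robot.current_eef_rot()[2],robot.current_contact_force(),robot.current_torque(),robot.current_time_s())
    if abs(robot.current_torque()[2])>1.0: break
```

```text
[ 0.4622 -0.0147  0.1307] [-3.7842 -0.3661 11.2058]
8 [ 0.4627 -0.0145  0.1309] 8.02573631295959 [-3.4479  1.4757 13.418 ] [0.193  0.6922 0.0591] 20.2083
14 [ 0.463  -0.0143  0.131 ] 14.0368943994273 [-2.2074  0.8284 12.7744] [0.2567 0.6224 0.0302] 20.5667
20 [ 0.4634 -0.0144  0.1312] 20.039483994049434 [-2.5952  1.0079 12.0067] [0.2187 0.5261 0.101 ] 20.925
```

Run:
```python
from h import *
W=[.4613,-.0150,.1282]
for yaw in (32,44,56,66.5):
    robot.line_to(W,down(yaw)); robot.pause(.1)
    t=robot.current_torque(); print(yaw,robot.current_tool_pos(),robot.current_eef_rot()[2],robot.current_contact_force(),t,robot.current_time_s())
    if abs(t[2])>1.0: break
im=vision.grab_frame("side"); cv2.imwrite("pics/s3.png",cv2.resize(im[130:330,150:400,::-1],(750,600),interpolation=cv2.INTER_CUBIC))
```

```text
32 [ 0.4635 -0.0143  0.1308] 32.038367470724786 [-1.1123  2.4746 12.2207] [0.317  0.3839 0.0829] 21.3833
44 [ 0.463  -0.0138  0.1307] 44.0615157094684 [-2.2618  3.0748 12.5221] [0.5712 0.5591 0.0362] 21.8417
56 [ 0.4633 -0.0142  0.1308] 56.05032798118592 [-0.9306  1.7277 12.8786] [0.3459 0.4355 0.0987] 22.3
66.5 [ 0.4634 -0.0143  0.1308] 66.54659243181277 [-2.8181  1.6946 13.519 ] [0.3708 0.3519 0.0817] 22.7333
```

View pics/s3.png

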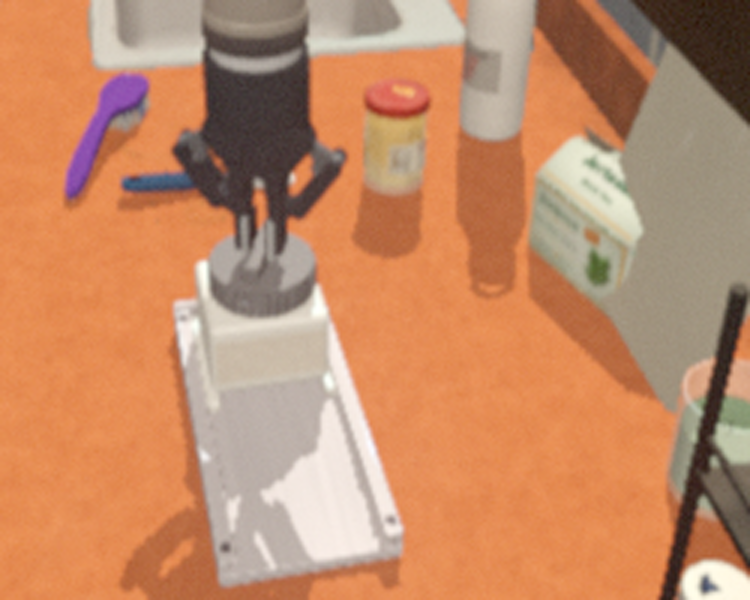

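Run:
```python
from h import *
W=[.4615,-.0150]; o=down(66.5)
for z in (.145,.155):
    r=robot.line_to(W+[z],o,velocity=.04); print(z,r,robot.current_tool_pos(),robot.current_contact_force())
r=robot.line_to(W+[.22],o,velocity=.08,f_stop=12); robot.pause(.2)
print(r,robot.current_tool_pos(),robot.current_contact_force(),robot.current_finger_gap()*85,robot.current_time_s())
im=vision.grab_frame("side"); cv2.imwrite("pics/s4.png",cv2.resize(im[100:330,150:400,::-1],(650,598),interpolation=cv2.INTER_CUBIC))
```

```text
0.145 False [ 0.4607 -0.0149  0.1442] [ 0.3836  1.1517 -0.5561]
0.155 False [ 0.4616 -0.0153  0.1553] [ 0.0342 -0.4765 -1.2678]
False [ 0.4611 -0.015   0.2194] [ 0.7226  0.4136 -0.4469] 12.191859405363223 24.9167
```

View pics/s4.png

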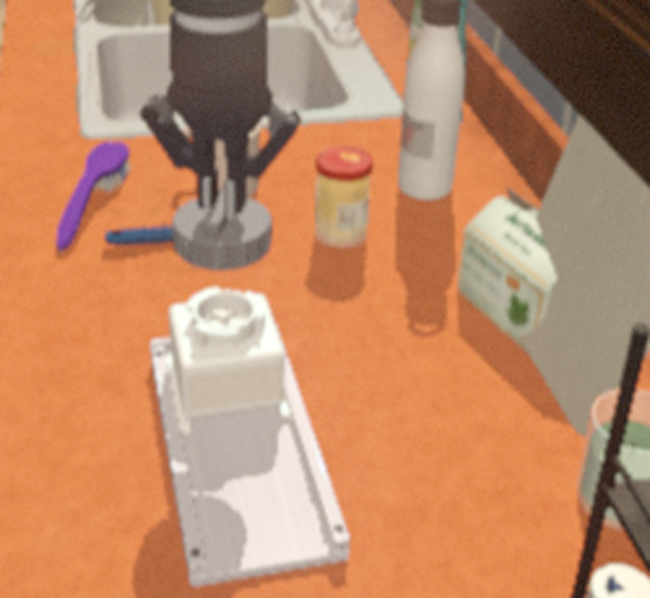

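Run:
```python
from h import *
o=down(66.5); P=[.45,-.33]
robot.line_to(P+[.20],o,velocity=.15)
robot.line_to(P+[.062],o,velocity=.12); robot.pause(.3)
print(robot.current_tool_pos(),robot.current_contact_force(),robot.current_time_s())
print(robot.line_to(P+[.042],o,velocity=.01,f_stop=4),robot.current_tool_pos(),robot.current_contact_force(),robot.current_time_s())
```

```text
[ 0.4502 -0.3302  0.0624] [-0.2404  0.5714 -0.959 ] 28.825
True [ 0.4499 -0.33    0.0475] [-0.2658 -0.0618  3.7694] 30.1667
```

Run:
```python
from h import *
o=down(66.5); P=[.45,-.33]
fingers.gripper_to(.2,20); robot.pause(.2); fingers.gripper_to(.5)
robot.line_to(P+[.10],o,velocity=.06); robot.line_to(P+[.22],o,velocity=.2)
robot.move_to([.35,-.20,.36],down(1.3)); robot.pause(.3)
print(robot.current_time_s(),robot.current_contact_force())
p,q=robot.current_tool_pos(),robot.current_eef_rot(); im=vision.grab_frame("wrist"); np.savez("w3.npz",p=p,o=q); cv2.imwrite("pics/w3.png",im[:,:,::-1])
s=vision.grab_frame("side"); cv2.imwrite("pics/s5.png",s[:,:,::-1])
cv2.imwrite("pics/c5.png",np.vstack([cv2.resize(im[:230,:,::-1],(640,288)),cv2.resize(s[140:384,100:500,::-1],(500,305))[:, :] if 0 else cv2.copyMakeBorder(cv2.resize(s[140:384,100:500,::-1],(500,305)),0,0,0,140,cv2.BORDER_CONSTANT)]))
```

```text
34.3 [-0.052   0.4731  0.5529]
```

View pics/c5.png

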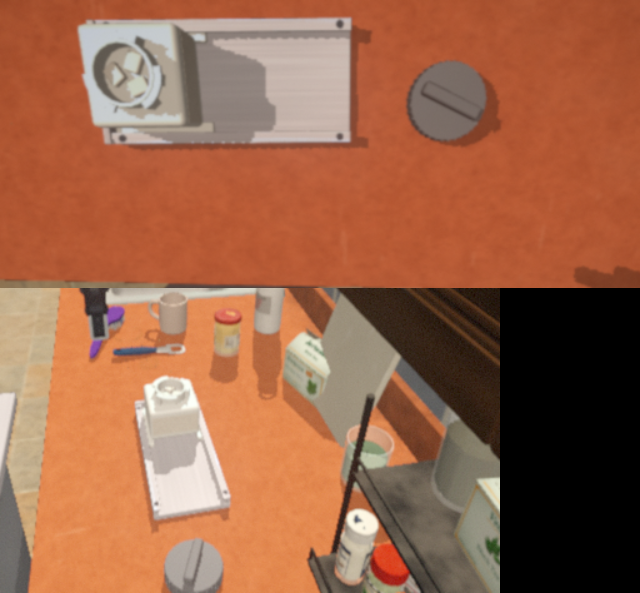

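Run:
```python
from h import *
d=np.load("w3.npz"); C=wristcam(d["p"],d["o"])
for n,px,z in (("foot",(204,37),.018),("foot",(214,128),.018),("end",(351,19),.024),("end",(350,143),.024),("nearleft",(104,144),.027),("farleft",(87,20),.027)):
    P=ray((px[0]/1.25,px[1]/1.25),*C,z); e=P[:2]-D0; print(n,P,e[1]*np.cos(.0227)-e[0]*np.sin(.0227))
```

```text
foot [ 0.5086 -0.0656  0.018 ] 0.012859117026173908
foot [ 0.4155 -0.0713  0.018 ] 0.009318011486764179
end [ 0.5278 -0.2209  0.024 ] -0.1427961560514898
end [ 0.4027 -0.2246  0.024 ] -0.1436632230755402
nearleft [0.3956 0.0499 0.027 ] 0.13093949516889306
farleft [0.5202 0.0516 0.027 ] 0.12980702581060352
```

Tub is home (rear edge of the foot at about +11 mm, nominal +10), and the cap lies flat on the worktop.

```bash
python3 -c "
from station import workorder; print(workorder.close_job())"
```

```text
the job is handed in; nothing more can be done
None
```

The tub was pushed against the end stop and measures home within about 1 mm, though I inferred the catch snapping up and did not see it; the cap was pressed, turned about 64° anticlockwise, lifted off and set down flat and right way up on bare worktop, the other things were left where they stood, and the job was handed in at about 34 s.

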